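# Turn the soldered plates over with the lifter

### The job

The copper plates on the ribbed soldering board have just been soldered face up and are still too hot to touch: first lift every hold-down weight off the board and set it down gently, upright, inside the blue tray. Then take the red-handled lifter, slide its blade along the lane under one edge of each plate and tip the plate over, so that every plate lies flat across the ribs of the board with its plain back up for inspection, never touched by the gripper and never knocked off the board. Finally lay the lifter back in its firebrick rest, blade pointing the same way as before, and leave the other things on the bench where they are.

Things in the scene. Friction and masses are not known exactly. Their poses are not given: they have to be found in the camera images.
- board: White ribbed soldering board, fixed: slab 340 x 290 x 12 mm (x, y, z), three lanes at x = -95, 0, +95 mm. A lane is two ribs along y, 250 mm long, 8 wide, 14 high, centred 29 mm either side of the lane's middle; between them a channel 50 mm wide, 14 deep, open at its ends. Slab top at 12 mm, rib tops at 26 mm over the origin: centre of the underside, z up.
- rest: Terracotta firebrick, the lifter's rest, fixed: 36 mm along x, 64 along y. A notch 32 mm wide runs along x through its middle: floor 41 mm over the bench, shoulders 14 mm high on both sides. The tail of the lifter's handle lies in the notch, its blade flat on the bench towards the rest's +x. Origin: centre of the underside, z up.
- lifter: Cranked spatula, 0.16 kg. x runs from handle to blade, z up as it lies; origin level with the blade's underside, below the grip. Steel blade x = 50 to 120 mm, 38 wide, 2.5 thick (z = 0 to 2.5). Neck 20 wide slopes from the blade (x = 52) to the handle (x = 26, z = 48). Red handle 22 x 22 mm, x = -90 to 30, z = 41 to 63. Balances at x = 12. Starts 60 to 80 mm ahead of the rest's origin (its x).
- lifter_grip (a point): Point on the lifter's handle to grip it: on the handle's centre line, 52 mm above the lifter's origin.
- lifter_tip (a point): Middle of the blade's front edge, on its underside: 120 mm ahead of the lifter's origin along its x.
- tray: Shallow blue steel tray, fixed to the bench, where the weights belong: 168 x 168 mm outside, walls 4 mm thick, rims 16 mm above the bench, inside 160 x 160 mm, floor 4 mm thick. Origin: centre of the underside, z up. Room for four weights, two by two, 78 mm apart.
- plate1: Soldered plate, hot: copper, 78 x 78 x 4 mm, 0.2 kg, across the ribs of the lane nearest the robot (may be absent). Face: brass square with copper dots; back: plain dark copper. Origin: centre of the back; z points out of the face (up at the start, down when turned). It starts square to the lane, in its half towards the board's -y; the other half is free.
- plate2: Soldered plate, hot: copper, 78 x 78 x 4 mm, 0.2 kg, across the ribs of the middle lane (may be absent). Face: brass square with copper dots; back: plain dark copper. Origin: centre of the back; z points out of the face (up at the start, down when turned). It starts square to the lane, in its half towards the board's -y; the other half is free.
- plate3: Soldered plate, hot: copper, 78 x 78 x 4 mm, 0.2 kg, across the ribs of the lane farthest from the robot (may be absent). Face: brass square with copper dots; back: plain dark copper. Origin: centre of the back; z points out of the face (up at the start, down when turned). It starts square to the lane, in its half towards the board's -y; the other half is free.
- weight1: Hold-down weight, about 0.5 kg (may be absent): dark steel foot 64 x 64 x 12 mm, upright round grip 22 mm thick (25 at the top) from 12 to 54 mm over its underside. Starts upright on the plate of the lane nearest the robot, or on its bare ribs if there is no plate. Origin: centre of the underside, z up.
- weight2: Hold-down weight, about 0.5 kg (may be absent): dark steel foot 64 x 64 x 12 mm, upright round grip 22 mm thick (25 at the top) from 12 to 54 mm over its underside. Starts upright on the plate of the middle lane, or on its bare ribs if there is no plate. Origin: centre of the underside, z up.
- weight3: Hold-down weight, about 0.5 kg (may be absent): dark steel foot 64 x 64 x 12 mm, upright round grip 22 mm thick (25 at the top) from 12 to 54 mm over its underside. Starts upright on the plate of the lane farthest from the robot, or on its bare ribs if there is no plate. Origin: centre of the underside, z up.
- pliers: Bystander, to be left where it is: blue-handled pliers, 165 mm. Origin: its underside near the middle.
- tweezers: Bystander, to be left where it is: steel cross-lock tweezers with wooden pads, 155 mm. Origin: its underside near the middle.
- charcoal: Bystander, to be left where it is: black charcoal block 110 x 70 x 30 mm. Origin: its underside near the middle.
- flux_jar: Bystander, to be left where it is: closed glass flux jar, 84 mm across, 85 mm high. Origin: its underside near the middle.
- wire_coil: Bystander, to be left where it is: coil of brass wire, 124 mm across, 18 mm high. Origin: its underside near the middle.
- hammer: Bystander, to be left where it is: hammer, 240 mm. Origin: its underside near the middle.
- brooch: Bystander, to be left where it is: unfinished copper brooch, 68 mm across. Origin: its underside near the middle.
Things that resemble listed ones, but are neither listed nor needed, are in the scene too. Leave any purple look-alike of the weight2 alone.

How it is judged (in metres and radians):
On the way, in this order (a step that is already met when the one before it is completed fails the run):
1. every hold-down weight present stands released in the tray (x of weight1 in the frame of tray between -0.055 and 0.055 m and y of weight1 in the frame of tray between -0.055 and 0.055 m and z of each of weight1, weight2, weight3 in the frame of tray below 0.01 m and angle between each of weight1, weight2, weight3's own z axis and vertical below 0.1 rad and contact force between the fingers and weight1 below 0.3 N and x of weight2 in the frame of tray between -0.055 and 0.055 m and y of weight2 in the frame of tray between -0.055 and 0.055 m and contact force between the fingers and weight2 below 0.3 N and x of weight3 in the frame of tray between -0.055 and 0.055 m and y of weight3 in the frame of tray between -0.055 and 0.055 m and contact force between the fingers and weight3 below 0.3 N), for 0.2 s.
2. every plate present lies turned over, back up, flat on the board's ribs (angle between each of plate1, plate2, plate3's own z axis and vertical above 3.04 rad and z of plate1 in the frame of board between 0.024 and 0.034 m and x of plate1 in the frame of board between -0.13 and 0.13 m and y of plate1 in the frame of board between -0.135 and 0.135 m and linear speed of each of plate1, plate2, plate3 below 0.02 m/s and z of plate2 in the frame of board between 0.024 and 0.034 m and x of plate2 in the frame of board between -0.13 and 0.13 m and y of plate2 in the frame of board between -0.135 and 0.135 m and z of plate3 in the frame of board between 0.024 and 0.034 m and x of plate3 in the frame of board between -0.13 and 0.13 m and y of plate3 in the frame of board between -0.135 and 0.135 m), for 0.2 s.
At the end, for the whole second after the job is handed in: Weights upright on the tray floor, centres within 55 mm of its centre on each axis; plates back up, flat on the ribs, centres within 135 mm (along) and 130 mm (across) of the board's centre; lifter in its notch, blade down, origin 20-100 mm ahead of the rest, 0.25 rad; all released, still (all of step 1 and all of step 2 and angle between the x axis of lifter and the x axis of rest, either way round below 0.25 rad and x of lifter in the frame of rest between 0.02 and 0.1 m and y of lifter in the frame of rest between -0.03 and 0.03 m and angle between lifter's own z axis and vertical below 0.08 rad and height (world z) of lifter below 0.006 m and contact force between the fingers and lifter below 0.3 N and linear speed of lifter below 0.02 m/s); the robot touches nothing.
It fails at once if the gripper or arm touches a hot plate (contact force between any of the fingers, the arm and plate1 above 0.5 N or contact force between any of the fingers, the arm and plate2 above 0.5 N or contact force between any of the fingers, the arm and plate3 above 0.5 N).
It fails at once if a plate is knocked off the ribs of the board (height (world z) of any of plate1, plate2, plate3 below 0.018 m or horizontal distance between any of plate1, plate2, plate3 and board above 0.2 m).
It fails at once if a weight is dropped or banged down (contact force between any of weight1, weight2, weight3 and tray above 80 N or contact force between any of weight1, weight2, weight3 and board above 80 N).
It fails at once if a bystander is moved by more than 30 mm (distance of any of pliers, tweezers, charcoal, flux_jar, wire_coil, hammer, brooch from where it was at the start of the episode above 0.03 m).
Of plate1, plate2, plate3 only 2 to 3 are there at a start; the rules pass over those that are not, and their reading is None.
Of weight1, weight2, weight3 only 2 to 3 are there at a start; the rules pass over those that are not, and their reading is None.
At some moment in a run one of weight1, weight2, weight3 may be knocked a few centimetres aside while the robot is not near it.
It also fails if it takes over 210 s, if anything falls off the work surface, if the arm or the gripper's body presses on something with over 40 N, if the wrist force passes 120 N, or if a joint passes its speed limit or range.

### The arm

A 6-joint arm with a two-finger parallel gripper is mounted at the origin on the work surface. World frame = base frame: x ahead of the robot, y to its left, z up, the work surface at z = 0. Lengths are in m, angles in degrees, forces in N, time in s.
With the tool pointing down it reaches from about 0.4 to 0.825 m from the base axis. Payload 7 kg.
Tool frame: the origin (TCP) lies on the centre line of the jaws, within the pads' length; the fingertips stand arm.tip_extent ahead of it and the grasp point (between the pads) lies 5 mm behind it (arm.tip_extent is the distance from the TCP to the fingertips, in m); x points along the fingers, y is the direction in which the jaws open and shut, and the axes are right-handed (so a half turn about x gives the same grasp; the last joint's range is limited). The gripper opens to 88 mm and grips with 3 to 60 N. Pads are 19 mm wide; open, the fingers measure 130 mm over their backs; the gripper's body (78 mm by 193 mm) begins 47 mm behind the grasp point.
Start: joints at [91.106, 20.546, 0.682, 0, -70.136, -16.507], TCP at [0.179, 0.651, 0.216] pointing down, gripper open.
Joint ranges: [-176.03, 176.03], [-82.01, 121.73], [-58.28, 71.71], [-173.87, 95.51], [-174.79, -0.11], [-173.66, 173.66]. Speed limits (degrees/s): [136.94, 136.94, 172.46, 180, 180, 180].

### API

Orientations are given as a 3x3 rotation matrix whose columns are the frame's x, y, z axes.
In Python, from station import arm, claw, planner, eyes, ticket, monitor gives the robot as it stands. Calls block until the motion is done:
- arm.goto(position, orientation): joint-space move of the TCP to a pose.
- arm.move_linear(position, frame=None, velocity=0.15, contact_N=None): straight line of the TCP; frame=None keeps the orientation; velocity is the mean speed in m/s. With contact_N (N) it stops when the force on the tool has changed by that much, and returns True; else False.
- arm.move_joints(angles): joint-space move.
- claw.gripper_to(opening, newtons=None): finger opening in m; newtons is the grip in N (None keeps the last); returns when the fingers have stopped.
- arm.sleep(seconds).
- planner.inverse_kinematics(position, orientation): joint angles nearest the present ones, or None.
- eyes.get_image(name): name is "scene" or "top" or "wrist"; returns (picture, depth): 480x640x3 uint8, red, green, blue; 480x640 float32, m along the optical axis (not along the pixel's ray), 0 where there is no reading.
- eyes.calibration(name): a dict with "vertical_fov" (degrees; the focal length in pixels is half the picture's height over the tangent of half this angle, whatever the lens; pixels are square), "cx", "cy" (the principal point, pixels), "R" (3x3) and "t" (3): a world point X has camera coordinates R X + t; the wrist camera has in their place "hand_eye" (4x4, takes a point from camera to tool coordinates, whose origin is the TCP and whose axes are the tool frame's). Camera axes: x right, y down, z forward; pixel columns grow to the right and rows downward; lengths in m; the calibration is good to about 2 mm. A picture is of the moment at which its call begins: read the wrist's pose just before it. calibration takes no time and is no camera call.
A pose or a line that the arm cannot do raises arm.MotionError and nothing moves.
- ticket.hand_in(): hands the job in, once; it reports no verdict.
Readings, each from a call of its own:
- monitor.read_time(): time.
- monitor.read_qpos(): joint angles.
- monitor.read_qvel(): joint speeds.
- monitor.read_joint_torque(): joint torques, N m.
- monitor.read_tcp_pos(): TCP position.
- monitor.read_orientation(): TCP orientation.
- monitor.read_ft_force(): force on the tool from outside, world axes, zero at the start.
- monitor.read_torque(): the same for the moment, N m.
- monitor.read_finger_gap(): finger opening in m.
Only numpy, scipy, OpenCV 4.12 (cv2) and the standard library are available. Lean on these libraries where they do the work, as an engineer would, in place of code of your own. Each camera call takes 0.05 s, during which the arm holds its last target. There are 200 camera calls.

## Working session

There is one attempt and no reset: what is moved stays moved. The work goes in short steps, each a Python script; the robot and the scene stay as the last script left them, time stands still between calls to the robot, and variables do not carry over. Pictures are saved under pics/ and viewed, about 12 in all and at most 16, crops included, and the job is handed in when it is done.

```bash
ls; mkdir -p pics
cat > h.py <<'E'
import numpy as np, cv2
from station import arm, claw, planner, eyes, ticket, monitor
def cam(n):
    c=eyes.calibration(n); f=240/np.tan(np.radians(c["vertical_fov"])/2)
    return c,f
def cloud(n,depth):
    "world points per pixel, fixed camera"
    c,f=cam(n); v,u=np.mgrid[:480,:640]
    P=np.stack([(u-c["cx"])/f*depth,(v-c["cy"])/f*depth,depth],-1)
    return (P-np.array(c["t"]))@np.array(c["R"])
def ray(n,u,v,z):
    c,f=cam(n); R=np.array(c["R"]); o=-R.T@np.array(c["t"])
    d=R.T@np.array([(u-c["cx"])/f,(v-c["cy"])/f,1]); return o+d*(z-o[2])/d[2]
def shot(n,name):
    p,d=eyes.get_image(n); cv2.imwrite(f"pics/{name}.png",p[...,::-1]); np.save(f"pics/{name}.npy",d); return p,d
E
python3 - <<'E'
from h import *
for n in ("top","scene"):
    p,d=shot(n,n+"0"); c=eyes.calibration(n); print(n,c)
    P=cloud(n,d); print(P[240,320],P[100,100],P[400,500])
shot("wrist","wrist0")
print(eyes.calibration("wrist"),arm.tip_extent,monitor.read_orientation(),monitor.read_time())
E
```

```text
pics
top {'vertical_fov': 43.661624792149446, 'cx': 311.0861496618609, 'cy': 232.7945125330502, 'R': array([[ 0.02904739, -0.99957419,  0.00277137],
       [-0.99840166, -0.02914757, -0.0484204 ],
       [ 0.04848057, -0.00136046, -0.9988232 ]]), 't': array([-0.08228855,  0.54492356,  1.56516196])}
[ 0.52935757 -0.09066031 -0.00219111] [0.88652245 0.50835884 0.0048095 ] [ 0.12356457 -0.57402916  0.00184001]
scene {'vertical_fov': 54.65900803869771, 'cx': 318.5572592563433, 'cy': 232.03181218246033, 'R': array([[ 0.77004291,  0.63798064, -0.00382517],
       [ 0.4185352 , -0.50967918, -0.75170169],
       [-0.48152073,  0.57724158, -0.65949219]]), 't': array([-0.37719646, -0.2018301 ,  1.7760662 ])}
[ 0.52164675 -0.03103042  0.00872058] [-2.25685104  0.64038875 -0.5896513 ] [ 1.17449096  0.33279521 -0.75450653]
{'vertical_fov': 67.86352955628932, 'cx': 319.4989870372603, 'cy': 244.06952638101413, 'hand_eye': array([[ 1.87263884e-04, -2.57931530e-01,  9.66163180e-01,
        -1.67919188e-01],
       [ 9.99999674e-01,  8.06664500e-04,  2.15288535e-05,
         2.32895619e-04],
       [-7.84922509e-04,  9.66162862e-01,  2.57931597e-01,
        -6.91596264e-02],
       [ 0.00000000e+00,  0.00000000e+00,  0.00000000e+00,
         1.00000000e+00]])} 0.014 [[-2.16095410e-04 -2.65710162e-01 -9.64052936e-01]
 [-1.30978577e-03 -9.64052056e-01  2.65710214e-01]
 [-9.99999119e-01  1.32012158e-03 -1.39696166e-04]] 0.15
```

View pics/top0.png

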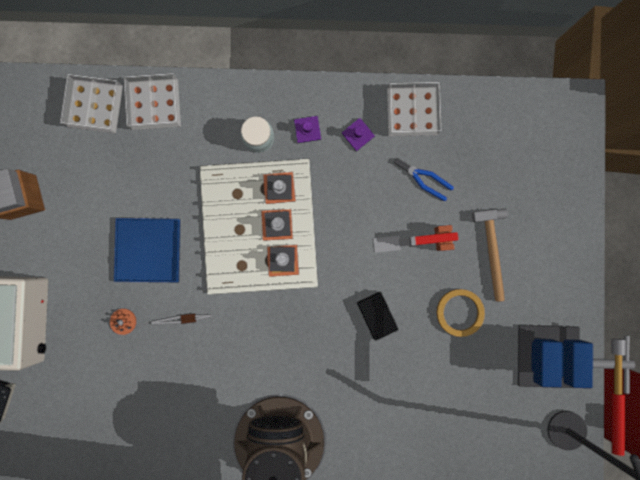

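View pics/scene0.png

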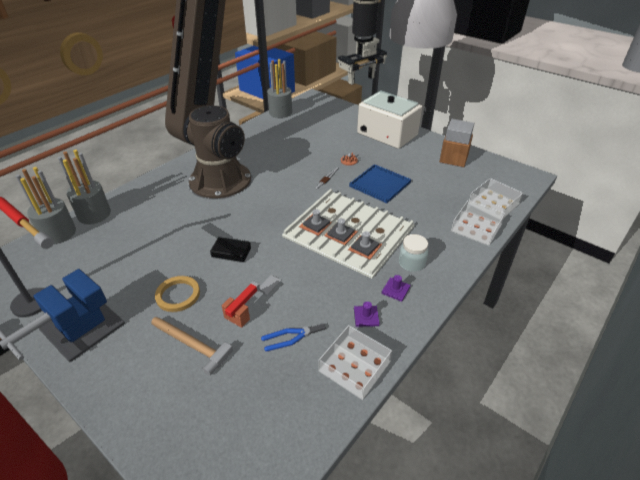

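Top view: the board is around (258,227). Weight grips are at about (279,186), (278,224) and (283,259), each on a plate. The tray is at (147,250), the lifter handle at (435,238), its blade at (386,244) and the rest at (446,237). The purple look-alikes at (307,128) and (358,133) stand off the board and are the wrong colour, so they're out. Next I'll measure coarsely from the top view and then take wrist close-ups.

```bash
cat > m0.py <<'E'
from h import *
p=cv2.imread("pics/top0.png"); d=np.load("pics/top0.npy"); P=cloud("top",d)
hsv=cv2.cvtColor(p,cv2.COLOR_BGR2HSV); H,S,V=[hsv[...,i].astype(int) for i in range(3)]
def box(m,roi,name):
    M=np.zeros(m.shape,np.uint8); a,b,c,e=roi; M[b:e,a:c]=m[b:e,a:c]
    n,l,s,_=cv2.connectedComponentsWithStats(M); k=1+s[1:,4].argmax(); q=P[l==k]
    r=cv2.minAreaRect((q[:,:2]*1000).astype(np.float32)); print(name,len(q),"ctr",np.round(r[0],1),"size",np.round(r[1],1),"ang",round(r[2],1),"z pct",np.round(np.percentile(q[:,2],[5,50,95])*1000,1)); return q
box((S<80)&(V>130),(190,150,330,300),"board")
box((H>105)&(H<125)&(S>120),(100,200,200,300),"tray")
red=((H<6)|(H>175))&(S>180)&(V>100)
box(red,(400,215,470,260),"handle")
box((H<14)&(S>100)&~red,(400,215,470,260),"rest")
q=P[218:262,365:415].reshape(-1,3); 
print("bench z",np.median(P[300:330,240:340,2]))
z=P[...,2]
for i,(u,v) in enumerate([(283,259),(278,224),(279,186)]):
    w=P[v-12:v+12,u-14:u+14].reshape(-1,3); t=w[w[:,2]>w[:,2].max()-.01]; print("w",i+1,t.mean(0),len(t))
E
python3 m0.py
python3 - <<'E'
from h import *
R=np.array([[0,-1,0],[0,0,1],[-1,0,0]]).T  # rows->columns below
def down(a): # jaw axis at angle a in world xy
    x=np.array([0,0,-1.]); y=np.array([np.cos(a),np.sin(a),0]); return np.column_stack([x,y,np.cross(x,y)])
for pos in ([.55,0.05,.4],[.55,-.35,.25],[.55,.3,.3],[.55,-.3,.3]):
  for a in (0,np.pi/2,np.pi,-np.pi/2):
    print(pos,round(a,2),planner.inverse_kinematics(pos,down(a)), "cam offset", np.round((down(a)@eyes.calibration("wrist")["hand_eye"][:3,3]),3))
E
```

```text
board 11156 ctr [561.2  74.3] size [342.5 296. ] ang 5.6 z pct [ 6.7 13.7 29.4]
tray 4049 ctr [492.8 194.9] size [165.5 517.5] ang 0.9 z pct [-0.8  5.4 16.5]
handle 322 ctr [ 540.6 -386.3] size [ 21.7 104.9] ang 9.6 z pct [57.6 62.5 67.7]
rest 153 ctr [ 529.  -422.2] size [31.1 57.4] ang 33.4 z pct [19.9 52.3 64.1]
bench z 0.0003748727123333901
w 1 [0.47687167 0.00659784 0.08563808] 56
w 2 [ 0.47056292 -0.06424098  1.58993355] 3
w 3 [ 0.47056292 -0.06424098  1.58993355] 2
[0.55, 0.05, 0.4] 0 [ 1.64872467e+02 -7.73903143e+01  4.02566822e+00  5.08888749e-14
 -1.71415983e+02  1.51275327e+01] cam offset [0.    0.069 0.168]
[0.55, 0.05, 0.4] 1.57 [  25.51639056    5.18692429    4.02566822    0.          -88.83874393
 -115.51639056] cam offset [-0.069  0.     0.168]
[0.55, 0.05, 0.4] 3.14 [ 25.51639056   5.18692429   4.02566822   0.         -88.83874393
 -25.51639056] cam offset [-0.    -0.069  0.168]
[0.55, 0.05, 0.4] -1.57 [ 25.51639056   5.18692429   4.02566822   0.         -88.83874393
  64.48360944] cam offset [ 0.069 -0.     0.168]
[0.55, -0.35, 0.25] 0 [ -15.36115443   17.35006606  
[... 910 characters left out ...]
9  0.168]
[0.55, 0.3, 0.3] -1.57 [ 46.43759072  13.71110262   1.92234428   0.         -78.21124166
  43.56240928] cam offset [ 0.069 -0.     0.168]
[0.55, -0.3, 0.3] 0 [ -10.78332861   13.71110262    1.92234428    0.          -78.21124166
 -169.21667139] cam offset [0.    0.069 0.168]
[0.55, -0.3, 0.3] 1.57 [-10.78332861  13.71110262   1.92234428   0.         -78.21124166
 -79.21667139] cam offset [-0.069  0.     0.168]
[0.55, -0.3, 0.3] 3.14 [-10.78332861  13.71110262   1.92234428   0.         -78.21124166
  10.78332861] cam offset [-0.    -0.069  0.168]
[0.55, -0.3, 0.3] -1.57 [-10.78332861  13.71110262   1.92234428   0.         -78.21124166
 100.78332861] cam offset [ 0.069 -0.     0.168]
```

Run:
```python
import cv2
p=cv2.imread("pics/top0.png"); cv2.imwrite("pics/crop0.png",cv2.resize(p[145:305,190:470],None,fx=2.8,fy=2.8,interpolation=cv2.INTER_CUBIC))
```

```text
(no output)
```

View pics/crop0.png

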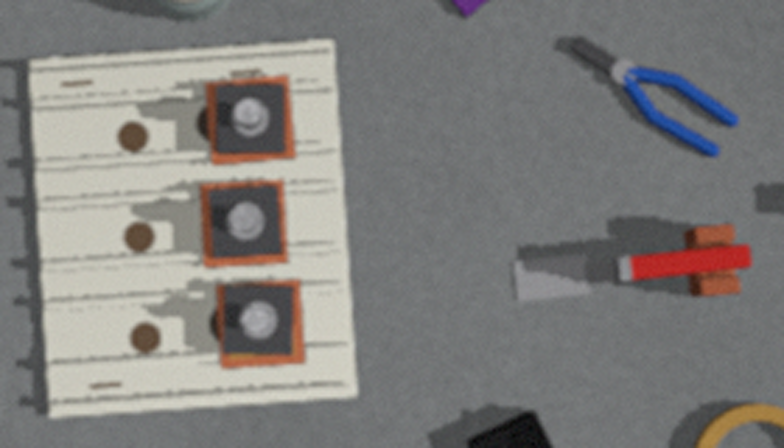

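The enlarged crop shows three dark steel weights with round grips on three copper plates, all in the right-hand (-y) half of the board. The lifter's blade points left (+y) and its handle tail lies in the terracotta rest.

```bash
cat >> h.py <<'E'
def down(a): # tool down, jaw (tool y) at angle a in world xy
    x=np.array([0,0,-1.]); y=np.array([np.cos(a),np.sin(a),0]); return np.column_stack([x,y,np.cross(x,y)])
def wshot(name):
    "wrist picture + world cloud (NaN where no depth)"
    c,f=cam("wrist"); T=np.eye(4); T[:3,:3]=monitor.read_orientation(); T[:3,3]=monitor.read_tcp_pos()
    p,d=shot("wrist",name); T=T@np.array(c["hand_eye"])
    v,u=np.mgrid[:480,:640]; D=np.where(d>0,d,np.nan)
    P=np.stack([(u-c["cx"])/f*D,(v-c["cy"])/f*D,D],-1)@T[:3,:3].T+T[:3,3]
    np.savez(f"pics/{name}.npz",P=P,T=T); return p,P
E
python3 - <<'E'
from h import *
for n,pos in (("wl",[.55,-.36,.3]),("wb",[.56,.04,.32]),("wt",[.5,.27,.25])):
    arm.goto(pos,down(np.pi)); p,P=wshot(n); print(n,P[240,320],np.isnan(P[...,0]).mean(),monitor.read_time())
a=[cv2.resize(cv2.imread(f"pics/{n}.png"),(400,300)) for n in("wl","wb","wt")]
cv2.imwrite("pics/m1.png",np.vstack([np.hstack(a[:2]),np.hstack([a[2],a[2]*0])]))
E
```

```text
wl [ 5.49580380e-01 -3.09417488e-01 -2.12036715e-04] 0.011647135416666666 3.95
wb [0.55937478 0.09171141 0.01018343] 0.011396484375 5.4833
wt [0.50006843 0.30585965 0.00297322] 0.011412760416666667 6.5083
```

View pics/m1.png

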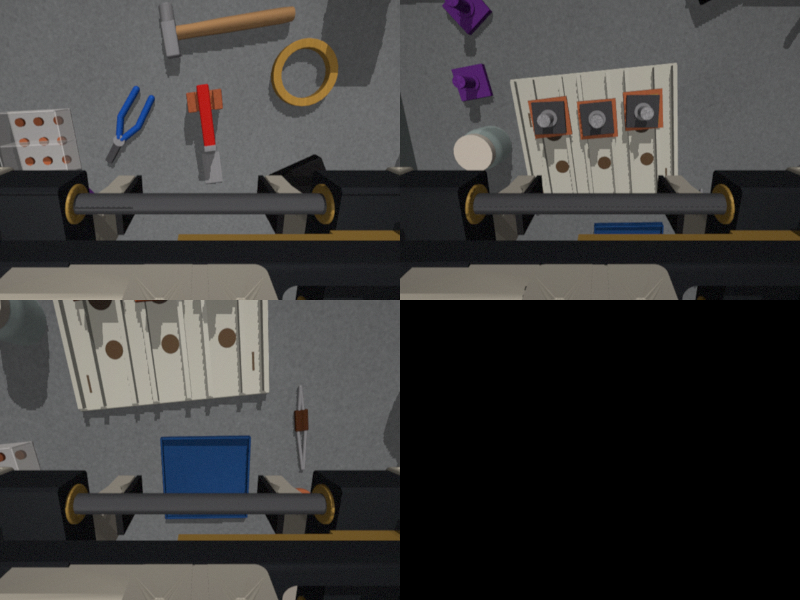

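The montage shows the lifter, the board with all three weights, and the tray clearly. The lower 40% of each picture is hidden by the gripper. Now for the numbers.

```bash
cat > m1.py <<'E'
from h import *
def load(n):
    p=cv2.imread(f"pics/{n}.png"); P=np.load(f"pics/{n}.npz")["P"].copy(); P[325:]=np.nan
    h=cv2.cvtColor(p,cv2.COLOR_BGR2HSV).astype(int); return P,h[...,0],h[...,1],h[...,2]
def big(m):
    n,l,s,_=cv2.connectedComponentsWithStats(m.astype(np.uint8)); return l==1+s[1:,4].argmax()
def rect(q): r=cv2.minAreaRect((q[:,:2]*1000).astype(np.float32)); return [np.round(x,1) for x in r]
P,H,S,V=load("wb"); z=P[...,2]
# board: white, bounding with slab/ribs
def board(P,H,S,V):
    m=big((S<70)&(V>110)&(P[...,2]>.004)&(P[...,2]<.034)); return P[m]
q=board(P,H,S,V); print("board(wb)",rect(q))
P2,H2,S2,V2=load("wt"); q2=board(P2,H2,S2,V2); print("board(wt)",rect(q2))
qa=np.vstack([q,q2]); print("board both",rect(qa), "z hist",np.histogram(qa[:,2],np.arange(.004,.034,.003)))
# yaw: sharpness of rib histogram across
for nm,Q in(("wb",q),("wt",q2),("both",qa)):
    rt=Q[(Q[:,2]>.021)]; best=max((( np.histogram((rt[:,0]*np.cos(a)+rt[:,1]*np.sin(a)),np.arange(.3,.9,.001))[0].astype(float)**2).sum(),a) for a in np.radians(np.arange(-8,8,.1)))
    a=best[1]; s=rt[:,0]*np.cos(a)+rt[:,1]*np.sin(a); hst,e=np.histogram(s,np.arange(.3,.9,.002)); 
    k=hst>hst.max()*.25; segs=[]
    for x,f in zip(e[:-1],k):
        if f: segs.append(x) if not segs or x-segs[-1]>.006 else None
    c=[np.median(s[(s>x-.003)&(s<x+.012)]) for x in segs]
    print(nm,"yaw",np.degrees(a),"ribs",np.round(c,4))
cop=(H<14)&(S>110)&(z>.024)&(z<.036)
n,l,s,_=cv2.connectedComponentsWithStats(cop.astype(np.uint8))
for k in range(1,n):
    if s[k,4]>150: print("plate",rect(P[l==k]),s[k,4],"z",np.median(z[l==k]))
top=(z>.076)&(z<.092)&(S<60)
n,l,s,_=cv2.connectedComponentsWithStats(top.astype(np.uint8))
for k in range(1,n):
    if s[k,4]>60: c=P[l==k]; print("grip",rect(c),s[k,4],"z",np.median(c[:,2]))
m=big((H>105)&(H<125)&(S>120)&~np.isnan(P2[...,2])); print("tray",rect(P2[m]),np.nanpercentile(P2[m][:,2],[5,50,95]))
m=m&(P2[...,2]>.012); print("tray rim y/x",P2[m].min(0),P2[m].max(0))
P,H,S,V=load("wl"); z=P[...,2]
red=((H<6)|(H>174))&(S>170)&(z>.035)&(z<.075); m=big(red); c=P[m]; print("handle",rect(c),"z",np.percentile(c[:,2],[50,90]))
t=c[c[:,2]>.058]; print("handle top",rect(t)); v=np.linalg.svd(t[:,:2]-t[:,:2].mean(0),full_matrices=0)[2][0]; print(v)
m=(H<14)&(S>90)&~red&(z>.045); c=P[big(m)|m&(abs(P[...,0]-.54)<.06)]; print("rest",rect(c),"z",np.nanmedian(c[:,2]))
b=(z>.0015)&(z<.012)&(S<50)&(V>95)&(abs(P[...,0]-.54)<.05)&(P[...,1]>-.33)&(P[...,1]<-.2); 
if b.any(): print("blade",rect(P[big(b)]),big(b).sum())
E
python3 m1.py
```

```text
board(wb) [array([562.2,  63. ]), array([338.1, 272.7]), np.float64(5.4)]
board(wt) [array([553.4, 131.6]), array([338.8, 174.3]), np.float64(4.2)]
board both [array([560.6,  71.3]), array([339.5, 289.3]), np.float64(5.4)] z hist (array([    0,  2438, 50525,  2088,    59,    66,  5046, 11281,    32]), array([0.004, 0.007, 0.01 , 0.013, 0.016, 0.019, 0.022, 0.025, 0.028,
       0.031]))
wb yaw 5.499999999999952 ribs [0.4044 0.4058 0.4413 0.4423 0.5361 0.5376 0.5941 0.5956 0.6309 0.632
 0.6891 0.6902 0.7259 0.7275]
wt yaw 5.399999999999952 ribs [0.4044 0.4058 0.4414 0.4422 0.4992 0.5002 0.5361 0.5376 0.5941 0.5956
 0.631  0.6321 0.6892 0.6902 0.7259 0.7275]
both yaw 5.399999999999952 ribs [0.4044 0.4058 0.4414 0.4422 0.4993 0.5012 0.5361 0.5376 0.5941 0.5956
 0.631  0.6321 0.6891 0.6901 0.7259 0.7275]
plate [array([472. ,   3.2]), array([77.8, 77.4]), np.float64(5.3)] 895 z 0.029361776819626817
plate [array([661.5,  19.1]), array([78. , 78.3]), np.float64(7.1)] 1010 z 0.029492007562317124
plate [array([564.8,  21.8]), array([77.4, 77.6]), np.float64(4.9)] 986 z 0.02940353415515834
grip
[... 219 characters left out ...]
3.9, 23.9]), np.float64(0.5)] 374 z 0.0833074758778096
grip [array([798. ,  78.4]), array([68.6, 72.7]), np.float64(89.6)] 3020 z 0.08447530962466798
tray [array([456.3, 264. ]), array([0.4, 3. ]), np.float64(4.8)] [0.27292113 0.27480189 0.27643353]
tray rim y/x [0.45605172 0.26252763 0.27286159] [0.45657142 0.26557109 0.27649755]
handle [array([ 539., -389.]), array([ 23.5, 108.9]), np.float64(7.6)] z [0.06225481 0.0633608 ]
handle top [array([ 539.3, -389. ]), array([ 21.9, 108.9]), np.float64(7.7)]
[-0.13555921  0.99076925]
rest [array([ 543.7, -393.6]), array([103.2,  98.2]), np.float64(61.2)] z 0.05445202304186669
blade [array([ 522.1, -269.9]), array([37.3, 70.2]), np.float64(6.2)] 553
```

Everything agrees with the given sizes: plates 78 mm, blade 37×70, ribs 58 apart, board yaw 5.4° and grip tops at z=0.083. Only the tray mask failed (zero-depth contamination), so I'll redo it offline.

Run:
```python
from h import *
p=cv2.imread("pics/top0.png"); d=np.load("pics/top0.npy"); P=cloud("top",d); P2=np.load("pics/wt.npz")["P"]; p2=cv2.imread("pics/wt.png")
for p,P,sel in((p,P,(d>0)),(p2,P2,~np.isnan(P2[...,2]))):
    h=cv2.cvtColor(p,cv2.COLOR_BGR2HSV); z=P[...,2]
    m=(h[...,0]>100)&(h[...,0]<125)&(h[...,1]>110)&sel&(z<.03)&(z>-.02)&(abs(P[...,0]-.49)<.12)&(abs(P[...,1]-.35)<.13)
    q=P[m]; print(m.sum(),q.min(0),q.max(0),cv2.minAreaRect((q[:,:2]*1000).astype(np.float32)),np.percentile(q[:,2],[10,50,95]))
```

```text
4056 [ 0.40578717  0.27778625 -0.00644954] [0.57333881 0.45635228 0.02704421] ((490.2789306640625, 367.1741027832031), (166.2567138671875, 176.75497436523438), 1.117619276046753) [0.00049802 0.00537441 0.01619792]
13571 [ 0.40487298  0.27739364 -0.00043011] [0.57337465 0.44704291 0.01764206] ((489.0518493652344, 362.7044677734375), (166.9671173095703, 168.3857421875), 0.8632790446281433) [0.0025057  0.00365019 0.01517387]
```

```bash
cat > pick.py <<'E'
from h import *
A=np.pi+np.radians(5.4); n=0
def grips(name):
    arm.goto([.56,.04,.32],down(A)); p,P=wshot(name); P[325:]=np.nan; z=P[...,2]
    S=cv2.cvtColor(p,cv2.COLOR_RGB2HSV)[...,1]
    top=(z>.074)&(z<.092)&(S<60)&(P[...,0]<.74)&(P[...,1]<.25)
    k,l,s,_=cv2.connectedComponentsWithStats(top.astype(np.uint8)); out=[]
    for i in range(1,k):
        if s[i,4]>120:
            c=P[l==i]; r=cv2.minAreaRect((c[:,:2]*1000).astype(np.float32)); out.append((r[0][0]/1e3,r[0][1]/1e3,np.median(c[:,2]))); print("  grip",np.round(out[-1],4),np.round(r[1],1))
    return sorted(out)
slots=[(.037,.037),(-.037,.037),(.037,-.037)]
for i in range(3):
    g=grips(f"g{i}")
    if not g: print("none"); break
    x,y,zt=g[-1]; zt=min(max(zt,.080),.0845); tz=zt-.0205
    claw.gripper_to(.06); arm.goto([x,y,.16],down(A)); arm.move_linear([x,y,tz],velocity=.12)
    claw.gripper_to(0,30); print("gap",monitor.read_finger_gap(),"t",monitor.read_time())
    arm.move_linear([x,y,tz+.012],velocity=.05); arm.move_linear([x,y,.2],velocity=.15)
    tx,ty=np.array([.489,.362])+slots[i]
    arm.goto([tx,ty,.2],down(np.pi)); f0=monitor.read_ft_force(); arm.move_linear([tx,ty,.055],velocity=.12)
    hit=arm.move_linear([tx,ty,.030],velocity=.015,contact_N=2.5)
    print("hit",hit,monitor.read_tcp_pos()[2],f0,monitor.read_ft_force())
    if not hit: break
    claw.gripper_to(.05); arm.move_linear([tx,ty,.2],velocity=.15)
else: grips("gend"); arm.goto([.5,.27,.25],down(np.pi)); wshot("wt2")
print(monitor.read_time())
E
python3 pick.py
```

```text
grip [0.6619 0.0183 0.0833] [24.4 23.7]
  grip [0.4757 0.005  0.0831] [23.5 23.8]
  grip [0.5658 0.0198 0.0834] [24.  23.9]
gap 0.02067996021373827 t 10.7
hit True 0.036777095606746385 [-0.02558768 -0.50400026 -5.93684426] [-1.3814836   0.03257257  5.62532994]
  grip [4.452e-01 2.000e-04 8.330e-02] [23.8 23.6]
  grip [0.5662 0.0197 0.0833] [23.7 23.9]
gap 0.02097462843551822 t 22.3417
hit True 0.03688788739763051 [-0.51075241  0.14184867 -6.0468655 ] [-0.33820901  0.62220073  4.69619784]
  grip [4.454e-01 1.000e-04 8.330e-02] [23.8 23.7]
gap 0.02080848904416073 t 34.1167
hit True 0.036833233631719545 [-0.23854861 -0.52485883 -5.21494305] [-0.14191088 -0.57436331  4.7184162 ]
43.475
```

One weight was knocked about 30 mm, and the fresh look before that grasp caught it. I'll check the result and re-measure the plates.

Run:
```python
from h import *
P=np.load("pics/gend.npz")["P"]; P[325:]=np.nan; p=cv2.imread("pics/gend.png"); h=cv2.cvtColor(p,cv2.COLOR_BGR2HSV).astype(int); H,S,V=[h[...,i] for i in range(3)]; z=P[...,2]
a=np.radians(5.4); ex=np.array([np.cos(a),np.sin(a)]); ey=np.array([-ex[1],ex[0]]); B=np.array([.5612,.0714])
m=(z>.0275)&(z<.036)&(S>60)&(H<30)
m=cv2.morphologyEx(m.astype(np.uint8),cv2.MORPH_OPEN,np.ones((3,3)))
n,l,s,_=cv2.connectedComponentsWithStats(m)
for k in range(1,n):
    if s[k,4]>1000:
        q=P[l==k]; r=cv2.minAreaRect((q[:,:2]*1000).astype(np.float32)); c=np.array(r[0])/1e3-B; print(np.round(r[0],1),np.round(r[1],1),round(r[2],1),"board",np.round([c@ex*1e3,c@ey*1e3],1),"z",np.median(q[:,2]))
P=np.load("pics/wt2.npz")["P"]; z=P[...,2]; m=((z>.05)&(z<.064)&(P[...,1]>.27)&(abs(P[...,0]-.49)<.1)).astype(np.uint8)
n,l,s,_=cv2.connectedComponentsWithStats(m)
for k in range(1,n):
    if s[k,4]>60: q=P[l==k]; print("w in tray",q.mean(0)-[.489,.362,0],s[k,4])
cv2.imwrite("pics/m2.png",np.hstack([cv2.resize(cv2.imread(f"pics/{n}.png"),(400,300)) for n in("gend","wt2")]))
```

```text
[661.7  19.3] [78.3 78. ] 7.0 board [ 95.1 -61.4] z 0.02974780082368947
[471.6   3.9] [78.1 76.9] 5.5 board [-95.5 -58.8] z 0.02961909705866772
[564.4  22.7] [78.1 77.7] 5.3 board [ -1.4 -48.7] z 0.029699847520890443
w in tray [ 0.03674043 -0.03768798  0.05730326] 412
```

View pics/m2.png

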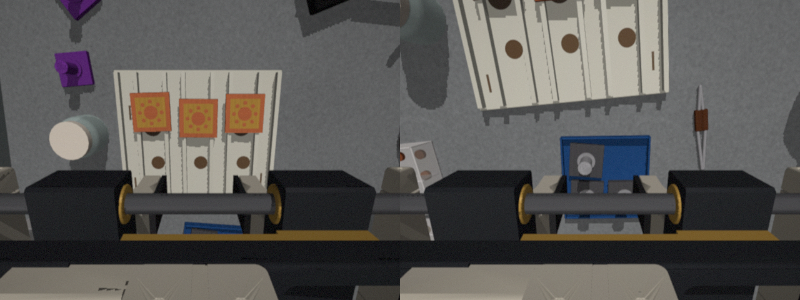

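Both pictures agree with the numbers. All three weights are upright in the tray, and the three plates lie face up at board (95,-61), (-1,-49) and (-96,-59) mm. Before gripping the lifter I'll check that the tipping path is reachable.

```bash
cat > lift.py <<'E'
from h import *
YAW=np.radians(5.4); ex=np.array([np.cos(YAW),np.sin(YAW),0]); ey=np.array([-ex[1],ex[0],0]); Z=np.array([0,0,1.])
C=np.array([.0,.0714,0]); LANE={1:.4709,2:.5658,3:.6606}     # rib-pair middles along ex
B=np.array([.5612,.0714,0])
def W(lane,y,z): return LANE[lane]*ex+(y+B@ey)*ey+z*Z        # lane, board y, height -> world
def pose(tip,th):
    "TCP pose for the blade tip (underside) at world point tip, handle raised by th"
    Lx=np.cos(th)*ey-np.sin(th)*Z; Lz=np.cos(th)*Z+np.sin(th)*ey; Ly=np.cross(Lz,Lx)
    return tip-.12*Lx+.047*Lz, np.column_stack([-Lz,Ly,Lx])
def arc(lane,yh,s,phi,th,gap=.0):
    "tip pose so that the blade's top front edge meets the plate's underside s from its hinge at plate angle phi"
    u=np.array([-np.cos(phi),np.sin(phi)]); nrm=np.array([-np.sin(phi),-np.cos(phi)])  # along plate, out of its underside (y,z)
    c=np.array([yh,.026])+s*u+gap*nrm
    Lz=np.array([np.sin(th),np.cos(th)]); c=c-.0025*Lz
    return pose(W(lane,c[0],c[1]),th)
E
python3 - <<'E'
from lift import *
for lane,yh in((3,-.022),(2,-.010),(1,-.02)):
    for d in range(0,111,10):
        p,R=arc(lane,yh,.05,np.radians(d),np.radians(d)); q=planner.inverse_kinematics(p,R); print(lane,d,np.round(p,3),None if q is None else np.round(q,0))
    p,R=pose(W(lane,-.165,.0155),0); print("entry",np.round(p,3),planner.inverse_kinematics(p,R) is not None)
E
```

```text
3 0 [ 0.674 -0.111  0.07 ] [  7.  28.  -8.   0. -54.  -2.]
3 10 [ 0.673 -0.101  0.099] [ 13.  25. -14.  12. -53. -16.]
3 20 [ 0.672 -0.085  0.126] [ 19.  24. -19.  24. -55. -29.]
3 30 [ 0.67  -0.066  0.15 ] [ 25.  24. -22.  33. -60. -41.]
3 40 [ 0.668 -0.043  0.169] [ 30.  26. -23.  40. -66. -50.]
3 50 [ 0.665 -0.016  0.185] [ 35.  29. -23.  44. -74. -57.]
3 60 [0.662 0.012 0.195] [ 39.  34. -23.  47. -81. -62.]
3 70 [0.66  0.042 0.201] [ 43.  39. -21.  48. -89. -67.]
3 80 [0.657 0.073 0.201] [ 46.  45. -19.  49. -97. -70.]
3 90 [0.654 0.103 0.196] [  47.   52.  -17.   50. -104.  -74.]
3 100 [0.651 0.131 0.186] [  49.   58.  -14.   51. -112.  -76.]
3 110 [0.649 0.158 0.171] [  49.   65.  -12.   51. -119.  -79.]
entry [ 0.683 -0.203  0.062] True
2 0 [ 0.579 -0.108  0.07 ] [  8.  20. -21.   0. -49.  -3.]
2 10 [ 0.578 -0.098  0.099] [ 16.  17. -27.  13. -48. -20.]
2 20 [ 0.576 -0.082  0.126] [ 23.  16. -31.  25. -52. -34.]
2 30 [ 0.574 -0.063  0.15 ] [ 30.  17. -34.  33. -58. -46.]
2 40 [ 0.572 -0.04   0.169] [ 36.  19. -34.  38. -65. -55.]
2 50 [ 0.57  -0.013  0.185] [ 41.  23. -34.  4
[... 467 characters left out ...]
]
1 10 [ 0.484 -0.116  0.099] [ 17.   9. -38.  14. -45. -22.]
1 20 [ 0.483 -0.101  0.126] [ 25.   8. -43.  25. -50. -38.]
1 30 [ 0.481 -0.082  0.15 ] [ 34.   8. -45.  32. -57. -50.]
1 40 [ 0.479 -0.059  0.169] [ 41.  11. -45.  35. -65. -60.]
1 50 [ 0.476 -0.032  0.185] [ 48.  16. -44.  36. -73. -67.]
1 60 [ 0.473 -0.004  0.195] [ 53.  22. -42.  36. -80. -73.]
1 70 [0.471 0.026 0.201] [ 57.  29. -40.  36. -87. -77.]
1 80 [0.468 0.057 0.201] [ 60.  37. -37.  35. -94. -81.]
1 90 [0.465 0.087 0.196] [  62.   44.  -34.   34. -100.  -84.]
1 100 [0.462 0.116 0.186] [  64.   52.  -31.   33. -106.  -86.]
1 110 [0.46  0.142 0.171] [  64.   60.  -28.   32. -112.  -89.]
entry [ 0.494 -0.221  0.062] True
```

Run:
```python
from lift import *
O=np.array([.534,-.354]); a=np.pi+np.radians(7.9); R=down(a)
claw.gripper_to(.05); arm.goto([*O,.2],R); arm.move_linear([*O,.047],velocity=.1)
claw.gripper_to(0,55); print("gap",monitor.read_finger_gap())
np.savez("rest.npz",p=monitor.read_tcp_pos(),R=monitor.read_orientation()); print(monitor.read_tcp_pos())
arm.move_linear([*O,.2],velocity=.1); print(monitor.read_ft_force(),monitor.read_torque())
p,R=pose(W(3,-.20,.10),0); arm.goto(p,R); shot("scene","s1"); p,R=pose(W(3,-.20,.0155),0); arm.move_linear(p,R,velocity=.08); shot("scene","s2"); shot("top","t2")
print(monitor.read_time())
i=[cv2.resize(cv2.imread(f"pics/{n}.png")[y:y+160,x:x+213],(399,300),interpolation=cv2.INTER_CUBIC) for n,x,y in(("s2",220,150),("t2",190,145))]
cv2.imwrite("pics/m3.png",np.hstack(i))
```

```text
gap 0.02045980028685008
[ 0.53409329 -0.35402577  0.04709267]
[ 0.19871366 -0.1393288  -1.61878552] [ 0.09103815 -0.06935119  0.01852654]
52.0667
```

View pics/m3.png

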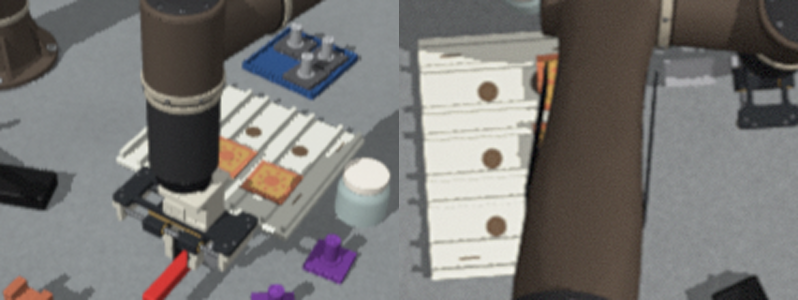

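The lifter is held level, with its blade lined up ahead of the far lane at the board's -y end. Now I'll tip plate 3.

```bash
cat >> lift.py <<'E'
def tip(lane,yc,s=.05,snap=None):
    yh=yc+.039
    p,R=pose(W(lane,-.20,.10),0); arm.goto(p,R)
    p,R=pose(W(lane,-.20,.0155),0); arm.move_linear(p,R,velocity=.1)
    p,R=pose(W(lane,yh-s,.0155),0); h=arm.move_linear(p,R,velocity=.06,contact_N=6); f0=monitor.read_ft_force()
    print("insert hit",h,f0)
    if h: return False
    for d in list(range(0,111,10)):
        phi=np.radians(d); p,R=arc(lane,yh,s,phi,min(phi,np.radians(75))); arm.move_linear(p,R,velocity=.08 if d<70 else .05)
        print(d,np.round(monitor.read_ft_force()-f0,2),end=" ")
        if snap and d==50: shot("scene",snap)
    print(); arm.sleep(.4)
    th=np.radians(75); t=np.array(p)-.1*ey+.05*Z; arm.move_linear(t,R,velocity=.15)
    p,R=pose(W(lane,-.20,.12),0); arm.goto(p,R); print("t",monitor.read_time()); return True
E
python3 - <<'E'
from lift import *
tip(3,-.0614,snap="f1"); p,R=pose(W(1,-.30,.2),0); arm.goto(p,R); shot("scene","f2"); shot("top","f2t")
i=[cv2.resize(cv2.imread(f"pics/{n}.png")[y:y+160,x:x+213],(399,300),interpolation=cv2.INTER_CUBIC) for n,x,y in(("f1",240,130),("f2",240,150))]
cv2.imwrite("pics/m4.png",np.hstack(i))
E
```

```text
insert hit False [-1.22535317e-01 -3.84535299e-04 -1.89132056e+00]
0 [ 0.28  0.45 -0.07] 10 [ 0.19  0.45 -0.61] 20 [ 0.68  0.91 -0.79] 30 [-0.19 -0.4  -0.5 ] 40 [ 0.24 -1.2  -0.75] 50 [-0.03 -1.69 -0.58] 60 [-0.03  0.41 -0.06] 70 [ 0.39 -0.23 -0.16] 80 [-0.54 -0.8   0.5 ] 90 [-0.45  0.18  0.14] 100 [-0.07 -0.35  0.3 ] 110 [0.11 0.47 0.27] 
t 64.0417
```

View pics/m4.png

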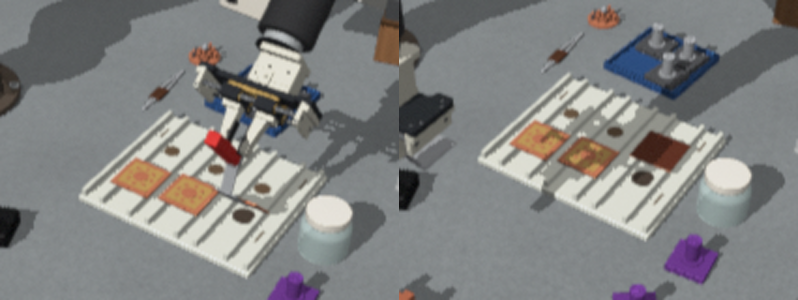

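Plate 3 is turned, back up, in the far lane (right picture, around (660,150)). Now plates 2 and 1.

Run:
```python
from lift import *
if tip(2,-.0487): 
    tip(1,-.0588)
p,R=pose(W(1,-.30,.2),0); arm.goto(p,R); shot("scene","f3"); shot("top","f3t")
i=[cv2.resize(cv2.imread(f"pics/{n}.png")[y:y+160,x:x+213],(399,300),interpolation=cv2.INTER_CUBIC) for n,x,y in(("f3",240,150),("f3t",180,145))]
cv2.imwrite("pics/m5.png",np.hstack(i))
```

```text
insert hit False [ 0.26774386  0.38988066 -1.32192449]
0 [ 0.49 -1.15 -1.24] 10 [-0.66 -0.05 -1.37] 20 [ 0.05 -1.08 -1.16] 30 [ 0.09 -0.98 -0.14] 40 [ 0.06 -1.03 -1.42] 50 [ 0.81 -0.05 -1.09] 60 [ 0.04 -1.11 -1.63] 70 [ 0.63 -1.14 -1.07] 80 [-0.81 -0.68 -0.49] 90 [-0.77 -0.21  0.21] 100 [ 0.24  0.19 -0.46] 110 [ 0.68 -0.08 -0.65] 
t 77.575
insert hit False [ 0.4121405   0.65150473 -1.89188353]
0 [ 0.32 -1.16  0.36] 10 [-0.3  -0.86 -0.68] 20 [-0.41 -0.24  0.75] 30 [-0.28 -1.79 -0.15] 40 [-0.16 -0.55 -0.89] 50 [-0.87 -0.54  0.24] 60 [-0.47 -0.87  0.76] 70 [-0.69 -1.89 -0.03] 80 [-0.25 -0.48  0.02] 90 [ 0.44  0.19 -0.45] 100 [-0.41  0.09 -0.81] 110 [-0.02 -0.76  0.2 ] 
t 89.7667
```

View pics/m5.png

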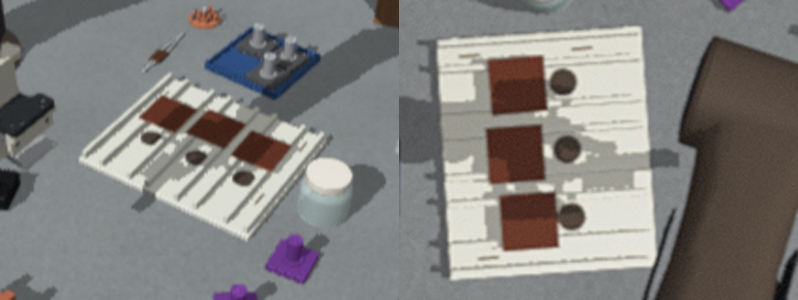

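All three plates show their dark backs across the ribs. Now I'll return the lifter to its rest.

Run:
```python
from lift import *
r=np.load("rest.npz"); p,R=r["p"],r["R"]
arm.goto([p[0],p[1],.2],R); arm.move_linear([p[0],p[1],.065],velocity=.1)
h=arm.move_linear([p[0],p[1],.0465],velocity=.01,contact_N=2.5); print("hit",h,monitor.read_tcp_pos()-p)
claw.gripper_to(.05); arm.sleep(.3); arm.move_linear([p[0],p[1],.2],velocity=.1)
arm.goto([.55,-.36,.3],down(np.pi)); wshot("wl2"); arm.goto([.56,.04,.32],down(np.pi+np.radians(5.4))); wshot("wb2"); arm.goto([.5,.15,.3],down(np.pi)); wshot("wt3")
print(monitor.read_time())
P=np.load("pics/wl2.npz")["P"]; pc=cv2.imread("pics/wl2.png"); hh=cv2.cvtColor(pc,cv2.COLOR_BGR2HSV).astype(int); z=P[...,2]; P[325:]=np.nan
H,S,V=[hh[...,i] for i in range(3)]
rect=lambda q:[np.round(x,1) for x in cv2.minAreaRect((q[:,:2]*1000).astype(np.float32))]
red=((H<6)|(H>174))&(S>170)&(z>.058)&(z<.075); q=P[red]; A=np.c_[q[:,:2],np.ones(len(q))]; print("handle",rect(q),"z",np.median(q[:,2]),"slope",np.linalg.lstsq(A,q[:,2],rcond=None)[0][:2])
b=((z>.0015)&(z<.012)&(S<50)&(V>95)&(abs(P[...,0]-.53)<.05)&(P[...,1]>-.33)&(P[...,1]<-.2)).astype(np.uint8)
n,l,s,_=cv2.connectedComponentsWithStats(b); k=1+s[1:,4].argmax(); print("blade",rect(P[l==k]),s[k,4],np.median(z[l==k]))
P=np.load("pics/wb2.npz")["P"]; pc=cv2.imread("pics/wb2.png"); hh=cv2.cvtColor(pc,cv2.COLOR_BGR2HSV).astype(int); P[345:]=np.nan; z=P[...,2]
m=((z>.0275)&(z<.036)&(hh[...,1]>60)&((hh[...,0]<30)|(hh[...,0]>170))).astype(np.uint8); n,l,s,_=cv2.connectedComponentsWithStats(m)
for k in range(1,n):
    if s[k,4]>500: q=P[l==k]; print("plate",rect(q),"z",np.percentile(q[:,2],[5,50,95]).round(4), "board y",(q.mean(0)-B)@ey)
P=np.load("pics/wt3.npz")["P"]; z=P[...,2]; m=((z>.05)&(z<.064)&(P[...,1]>.27)&(abs(P[...,0]-.49)<.1)).astype(np.uint8); n,l,s,_=cv2.connectedComponentsWithStats(m)
for k in range(1,n):
    if s[k,4]>60: q=P[l==k]; print("w in tray",q.mean(0)-[.489,.362,0],s[k,4])
cv2.imwrite("pics/m6.png",np.hstack([cv2.resize(cv2.imread(f"pics/{n}.png"),(400,300)) for n in("wl2","wb2")]))
```

```text
hit True [ 8.33100500e-05 -1.40275782e-05 -6.34077822e-05]
99.35
handle [array([ 539.1, -388.9]), array([ 21.9, 108.9]), np.float64(7.8)] z 0.06228028955177778 slope [0.00343025 0.00116983]
blade [array([ 522.6, -269.9]), array([37.3, 70.2]), np.float64(7.7)] 585 0.0022486894845043515
plate [array([462.7,  90.8]), array([79.1, 79.1]), np.float64(6.4)] z [0.0281 0.0294 0.0308] board y 0.027260652172494966
plate [array([652.2, 113.2]), array([78.8, 79.3]), np.float64(7.0)] z [0.0283 0.0296 0.0309] board y 0.03185583951063893
plate [array([555.8, 112.2]), array([78.9, 78.9]), np.float64(6.0)] z [0.0282 0.0295 0.0309] board y 0.040179667686245084
w in tray [ 0.0368217  -0.03368906  0.05736706] 171
```

View pics/m6.png

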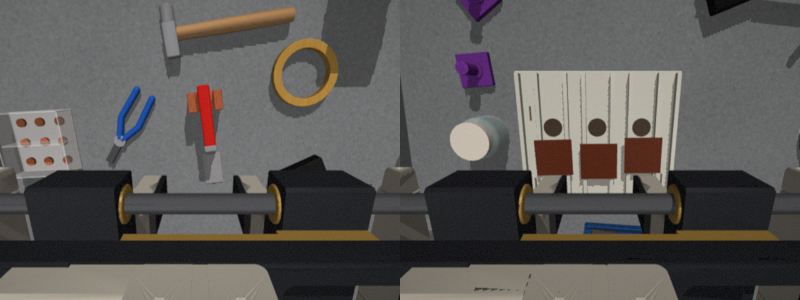

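The lifter is back at its original pose to within 0.5 mm, and the plates are flat (z≈0.0295). The last wrist view only caught one weight, so I'll check all three from the top camera and then hand in.

Run:
```python
from h import *
arm.goto([.55,-.15,.35],down(np.pi)); p,d=shot("top","end"); P=cloud("top",d); z=P[...,2]
m=((d>0)&(z>.048)&(z<.066)&(abs(P[...,0]-.489)<.08)&(abs(P[...,1]-.362)<.08)).astype(np.uint8); n,l,s,_=cv2.connectedComponentsWithStats(m); k=0
for i in range(1,n):
    if s[i,4]>20: q=P[l==i]; c=q.mean(0)-[.489,.362,0]; print("w in tray",c.round(4),s[i,4]); k+=abs(c[:2]).max()<.048
print(k, monitor.read_ft_force())
if k==3: arm.sleep(.5); ticket.hand_in(); print("handed in",monitor.read_time())
```

```text
w in tray [0.0379 0.0367 0.0591] 81
w in tray [ 0.0386 -0.0369  0.0586] 74
w in tray [-0.0361  0.037   0.0582] 82
3 [0.27493147 0.48577401 0.52813606]
the job is handed in; nothing more can be done
the job is handed in; nothing more can be done
```

The job is done and handed in at about 100 s of the 210 s allowed; the hand-in itself reports no verdict.

- **Weights:** All three stand upright in the tray, each within 39 mm of its centre on both axes (limit 55 mm). The weight on the nearest lane was knocked about 30 mm partway through. A fresh look before that grasp caught it.
- **Plates:** All three were tipped with the lifter and lie back up, flat across the ribs, with their tops at about z = 29.5 mm. Their centres are 27 to 40 mm along the board's +y half, and the fingers were never near a plate.
- **Lifter:** It is back in its rest, level and pointing the same way, within about 0.5 mm of where it started.
- **Bystanders:** I saw no movement in the final pictures, but I didn't measure their positions.
- **Checks that failed:** My first tray measurement failed because of missing depth readings, so I redid it. The last wrist view showed only one weight because the gripper blocked the rest. The top camera then confirmed all three before I handed in.

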